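Seat the four-armed cone holder on the thread winder

ROBOT

A 6-joint arm with a two-finger parallel gripper is mounted at the origin on the work surface. World frame = base frame: x ahead of the robot, y to its left, z up, the work surface at z = 0. Lengths are in m, angles in rad, forces in N, time in s.
With the tool pointing down it reaches from about 0.35 to 0.975 m from the base axis. Payload 4.9 kg.
Tool frame: the origin (TCP) lies on the front face of the gripper's body, between the roots of the fingers; the fingertips stand ctrl.tip_extent ahead of it and the grasp point (between the pads) lies 54 mm ahead of it (ctrl.tip_extent is the distance from the TCP to the fingertips, in m); z points along the fingers, y is the line along which they close (so a half turn about z gives the same grasp; the last joint's range is limited). The gripper opens to 85 mm and grips with 20 to 120 N. Pads are 22 mm wide; open, the fingers measure 114 mm over their backs; the gripper's body (76 mm by 85 mm) begins 54 mm behind the grasp point. The pads swing forward as they close: fully open they stand 13 mm farther back than shut.
Start: joints at [-1.358, 0.053, 1.613, -0, 1.476, -0.119], TCP at [0.204, -0.591, 0.304] pointing down, gripper open.
Joint ranges: [-3.01, 3.01], [-1.01, 2.22], [0.06, 2.58], [-1.02, 4.17], [0.09, 2.62], [-3.14, 3.14]. Speed limits (rad/s): [2.57, 2.57, 3.14, 3.14, 3.14, 3.14].

INTERFACE

Orientations are given as a rotation vector (axis times angle).
In Python, from station import ctrl gives the robot as it stands.
- The arm moves only by the tool apply_moves, never from a script. Its argument "rows" is one flat list of numbers, 6 for each row, row after row: the shift along the tool's x, y, z normalised to -1 to 1, where 1 is 0.6 m, then the turn, a rotation vector about the tool's x, y, z normalised to -1 to 1, where 1 is 90 degrees. A call has 1 to 20 rows; each row is the pose to reach, as a shift and turn from the pose commanded when the call began, along the tool's axes at that moment; what a row does not reach only later rows make up. A row lasts 1/10 s, in which the tool goes at most 50 mm and 8.59 degrees, less where a joint would pass 70% of its speed; a pose out of reach is approached as far as the arm can. A call with a number of a shift or a turn outside -1 to 1 is refused whole. A call with a gripper value outside its range is refused whole. "grip" is the opening, from 0 (shut) to 1 (fully open), set as the call begins (left out, the last holds). The fingers move at their own pace and stop on an object; "grip_force" is the grip in N (left out, the last holds). Time passes only in rows, so rows that repeat a pose let the fingers close. It gives the time, the measured TCP pose, the force, the opening and the grip force at its end, in the units of the state.
- ctrl.get_obs(): the state, without advancing time (a new reading comes with each control period).
- ctrl.get_image(name): name is "scene" or "top" or "wrist"; returns (picture, depth): 420x560x3 uint8, blue, green, red; 420x560 float32, m along the optical axis (not along the pixel's ray), 0 where there is no reading.
- ctrl.camera_model(name): a dict with "mtx" (3x3 intrinsics, pixels), "R" (3x3) and "t" (3): a world point X has camera coordinates R X + t; the wrist camera has in their place "tool_from_camera" (4x4, takes a point from camera to tool coordinates, whose origin is the TCP and whose axes are the flange's). Camera axes: x right, y down, z forward; pixel columns grow to the right and rows downward; lengths in m; the calibration is good to about 2 mm. A picture is of the moment at which its call begins: read the wrist's pose just before it. camera_model takes no time and is no camera call.
- ctrl.finish_job(): hands the job in; it is judged then, once.
The state is a dict: "t": time; "q": joint angles; "dq": joint speeds; "effort": joint torques, N m; "tool_pos": TCP position; "tool_rot": TCP orientation; "contact_force": force on the tool from outside, world axes, zero at the start; "wrist_torque": the same for the moment, N m; "opening": finger opening in m; "grip_force": force on a finger pad.
Only numpy, scipy, OpenCV 4.12 (cv2) and the standard library are available. Lean on these libraries where they do the work, as an engineer would, in place of code of your own. Each camera call takes 0.05 s, during which the arm holds its last target. There are 200 camera calls.

TASK

Get the thread winder on the tailor's counter ready: take the four-armed cone holder by its square post, turn it so that its four arms drop between the four teeth of the winder's drive plate, and push it straight down until it lies fully home on the plate and the plate itself is pushed down to its stop. Let go and leave it there; the three-armed holder and the round disc holder do not fit.

Things in the scene. Friction and masses are not known exactly. Their poses are not given: they have to be found in the camera images.
- holder4_mid (a point): Loose grey plastic holder, 0.15-0.29 kg, flat on the counter: a cross of four arms 20 mm wide, 12 thick, reaching 54 from the centre, with an upright square post 24 x 24, its top 72 mm above the underside (4 mm pip on it). Point: on the post's axis, 42 mm above the underside of the arms. z up the post; x, y along the arms and square to the post's sides. Quarter turns are alike.
- drive_seat (a point): Centre of the upper face of the winder's horizontal aluminium drive plate, diameter 100 mm, 107 mm above the counter. z up. Four steel teeth stand 36 mm from it, at 45, 135, 225, 315 degrees from x; 22 mm tall, 16 thick for the lower 9 mm, tapering to 7. x and y run through the gaps (35 mm wide at the plate, 44 at the tips) for the arms. The plate cannot turn. The holder's underside rests here.
- drive (a joint): How far the drive plate is pushed down, in m: 0 up (as it starts), 0.012 at its stop. Held by friction: the holder's weight does not move it, a further push of about 3 to 8 N does; it stays where it is left.
- winder: The thread winder: a fixed grey box 170 (x) x 210 (y) x 75 mm high carrying the drive plate above its middle. Origin: centre of its underside; axes parallel to the drive plate's.

How it is judged:
By the outcome, as a careful person would: the job done as asked, in the order asked, and still so for the second after the job is handed in, with the robot touching nothing.
It also fails if it takes over 40 s, if anything falls off the work surface, if the arm or the gripper's body presses on something with over 40 N, if the wrist force passes 120 N, or if a joint passes its speed limit or range.

## Working session

There is one attempt and no reset: what is moved stays moved. The work goes in short steps, Python scripts to look and compute and a tool call to move; the robot and the scene stay as the last step left them, time stands still between calls to the robot, and variables do not carry over. Pictures are saved under pics/ and viewed, at most 10 in all, crops included, and the job is handed in when it is done.

Besides the shell and the picture viewer there is one more tool, called after "Call:" as name(argument=value, ...) on one line, values as JSON. apply_moves: Moves the arm, as the interface text tells. Its arguments: {"type":"object","properties":{"rows":{"type":"array","items":{"type":"number"}},"grip":{"type":"number"},"grip_force":{"type":"number"}},"required":["rows"]}

```bash
mkdir -p pics; ls; python3 - <<'E'
from station import ctrl
import cv2,numpy as np
o=ctrl.get_obs();print(o, ctrl.tip_extent)
for n in("top","scene"):
    im,d=ctrl.get_image(n);cv2.imwrite(f"pics/{n}0.png",im);np.save(f"{n}0.npy",d);print(n,ctrl.camera_model(n))
print(ctrl.camera_model("wrist"))
E
```

```text
pics
{'t': 0.0, 'q': array([-1.35801259e+00,  5.33645147e-02,  1.61426505e+00, -2.53440054e-06,
        1.47601553e+00, -1.18954873e-01]), 'dq': array([ 1.37204649e-03, -2.22753104e-03,  9.57817881e-05, -1.34309942e-03,
        4.21694507e-04,  2.74946617e-04]), 'effort': array([-4.51165542e-04, -3.93683445e+01, -3.70176065e+01, -1.37247921e-04,
        6.97447904e-03,  1.32848083e-05]), 'tool_pos': array([ 0.20348181, -0.59045452,  0.30267542]), 'tool_rot': array([-3.09645291e+00, -5.18369518e-01,  1.55052802e-04]), 'contact_force': array([ 0.17126629, -0.33512278,  0.3245342 ]), 'wrist_torque': array([-0.03702131, -0.01737171,  0.04086712]), 'grip_force': 0.0, 'opening': 0.08533288577329826} 0.0726
top {'mtx': array([[449.56923882,   0.        , 275.73090473],
       [  0.        , 449.56923882, 205.92468325],
       [  0.        ,   0.        ,   1.        ]]), 'R': array([[ 0.02058176, -0.99897782,  0.04024564],
       [-0.98549694, -0.02705298, -0.16752288],
       [ 0.16844041, -0.03621404, -0.98504638]]), 't': array([-0.05131127,  0.54616567,  0.78305298])}
scene {'mtx': array
[... 178 characters left out ...]
.99970898, -0.01473249],
       [ 0.66222779, -0.02369086, -0.74892797],
       [-0.74905904,  0.00455034, -0.66248762]]), 't': array([ 0.00389643, -0.30827241,  1.40993651])}
{'mtx': array([[321.52485973,   0.        , 281.89839903],
       [  0.        , 321.52485973, 216.71852283],
       [  0.        ,   0.        ,   1.        ]]), 'tool_from_camera': array([[-3.39802192e-04, -9.52684472e-01, -3.03960821e-01,
         7.80952494e-02],
       [ 9.99999498e-01, -6.10156744e-04,  7.94460397e-04,
        -2.14864927e-04],
       [-9.42333829e-04, -3.03960398e-01,  9.52684202e-01,
        -7.03456439e-02],
       [ 0.00000000e+00,  0.00000000e+00,  0.00000000e+00,
         1.00000000e+00]])}
```

View pics/top0.png

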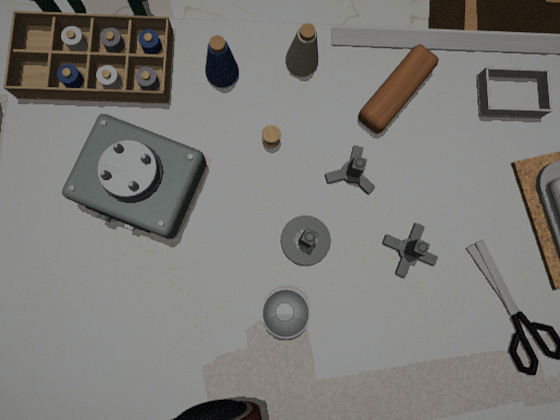

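View pics/scene0.png

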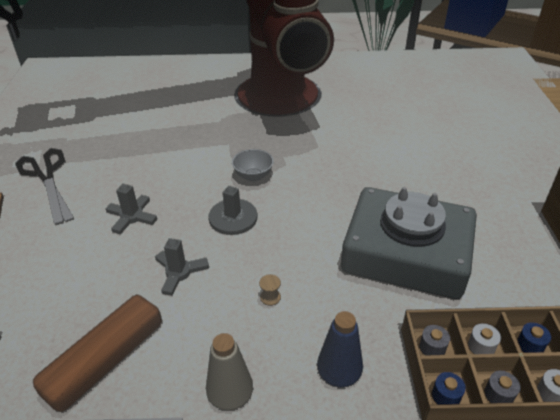

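The top view shows the four-armed holder at about (410,250), with its post top near (422,247). The drive plate is at about (128,168), with four dark teeth. In the scene view the holder is at about (130,210) and the plate at (415,215).

```bash
cat > h.py <<'E'
import cv2,numpy as np
from station import ctrl
from scipy.spatial.transform import Rotation as Rn
def cloud(n,d,pose=None):
    c=ctrl.camera_model(n);K=c["mtx"];v,u=np.mgrid[:420,:560]
    P=np.stack([(u-K[0,2])/K[0,0]*d,(v-K[1,2])/K[1,1]*d,d],-1)
    if n=="wrist":
        T=c["tool_from_camera"];P=P@T[:3,:3].T+T[:3,3]
        W=P@Rn.from_rotvec(pose["tool_rot"]).as_matrix().T+pose["tool_pos"]
    else: W=(P-c["t"])@c["R"]
    W[d==0]=np.nan
    return W
def ang(xy,c,n=4):   # direction of n-fold symmetric points about c
    p=xy-c;a=np.arctan2(p[:,1],p[:,0]);r=np.hypot(*p.T)
    return np.degrees(np.angle((r**2*np.exp(1j*n*a)).sum()))/n
E
python3 - <<'E'
from h import *
for n,ph,pp in(("top",(410,250),(128,168)),("scene",(130,210),(415,215))):
    W=cloud(n,np.load(n+"0.npy"));print(n,W[ph[1],ph[0]],W[pp[1],pp[0]])
    z=W[...,2]; print(' table z',np.nanmedian(z[180:200,240:260]) )
    def reg(p,R): 
        v,u=np.mgrid[:420,:560]; return np.hypot(u-p[0],v-p[1])<R
    m=reg(ph,38)
    post=W[m&(z>.069)&(z<.08)]; print(' posttop',len(post),np.median(post,0))
    pc=(post.max(0)+post.min(0))/2; print(pc)
    a=W[m&(z>.007)&(z<.018)]; a=a[np.hypot(*(a[:,:2]-pc[:2]).T)<.065]
    (c,s,t)=cv2.minAreaRect(a[:,:2].astype(np.float32)); print(' arms',len(a),np.median(a[:,2]),c,s,t, ang(a[np.hypot(*(a[:,:2]-c).T)>.025][:,:2],np.array(c)))
    m=reg(pp,60)
    b=W[m&(z>.103)&(z<.110)]
    c,r=cv2.minEnclosingCircle(b[:,:2].astype(np.float32)); print(' plate',len(b),np.median(b[:,2]),c,r,cv2.fitEllipse(cv2.convexHull(b[:,:2].astype(np.float32))))
    t=W[m&(z>.117)&(z<.135)]; t=t[np.hypot(*(t[:,:2]-c).T)<.048]; print(' teeth',len(t),t.max(0)[2],ang(t[:,:2],np.array(c)), t[:,:2].mean(0))
    x=W[m&(z>.07)&(z<.08)]; print(' box',cv2.minAreaRect(x[:,:2].astype(np.float32)))
E
```

```text
top [ 0.47128382 -0.2844119   0.05424869] [0.59603254 0.2186641  0.10661485]
 table z -0.0007776859643462907
 posttop 165 [ 0.47560488 -0.29851543  0.07258625]
[ 0.47675373 -0.2990701   0.07386943]
 arms 858 0.011070113925975109 (0.4766290485858917, -0.2986583709716797) (0.08702503144741058, 0.08717846870422363) 23.38724136352539 -22.61074244438086
 plate 2259 0.1062842148790197 (0.5980053544044495, 0.22131066024303436) 0.05065731331706047 ((0.5975392460823059, 0.22179073095321655), (0.09875662624835968, 0.10005833208560944), 145.66204833984375)
 teeth 227 0.13076338843989405 24.824458751342732 [0.59611899 0.22026623]
 box ((0.598124086856842, 0.22317224740982056), (0.2013927698135376, 0.16488435864448547), 69.68724822998047)
scene [ 0.49331382 -0.29719644  0.03067616] [0.61030438 0.21550812 0.10720311]
 table z 0.0009035240591320666
 posttop 122 [ 0.4815548 -0.3015595  0.073364 ]
[ 0.4780061  -0.30344702  0.07389625]
 arms 694 0.0127909196532499 (0.4789057970046997, -0.3025481700897217) (0.08817458897829056, 0.08837172389030457) 22.028316497802734 -22.60296999787484
 plate 1575 0.10737618289071613 (0.5984547734260559, 0.2181859165430069) 0.05153137445449829 ((0.5986655950546265, 0.2177126407623291), (0.09938261657953262, 0.10142926871776581), 67.12284088134766)
 teeth 265 0.13093234917790558 24.89539537022025 [0.60246421 0.21708719]
 box ((0.5994521379470825, 0.2179279327392578), (0.20430304110050201, 0.16799533367156982), 70.92786407470703)
```

```bash
cat >> h.py <<'E'
def delta(pos,xdeg,wob=None):
    """row (normalised) from the current pose to tool-down pose with tool x at world yaw xdeg"""
    o=ctrl.get_obs();R0=Rn.from_rotvec(o["tool_rot"])
    a=np.radians(xdeg);x=[np.cos(a),np.sin(a),0];z=[0,0,-1]
    R1=Rn.from_matrix(np.stack([x,np.cross(z,x),z],1))
    s=R0.inv().apply(np.array(pos)-o["tool_pos"])/.6;r=(R0.inv()*R1).as_rotvec()/(np.pi/2)
    return np.round(np.r_[s,r],4).tolist()
E
python3 - <<'E'
from h import *
print(delta((.4775,-.300,.23),67.4))
E
```

```text
[0.5895, -0.3088, 0.122, -0.001, -0.0006, -0.5377]
```

Call:
apply_moves(rows=[0.5895,-0.3088,0.122,-0.001,0,-0.5377,0.5895,-0.3088,0.122,-0.001,0,-0.5377,0.5895,-0.3088,0.122,-0.001,0,-0.5377,0.5895,-0.3088,0.122,-0.001,0,-0.5377,0.5895,-0.3088,0.122,-0.001,0,-0.5377,0.5895,-0.3088,0.122,-0.001,0,-0.5377,0.5895,-0.3088,0.122,-0.001,0,-0.5377,0.5895,-0.3088,0.122,-0.001,0,-0.5377,0.5895,-0.3088,0.122,-0.001,0,-0.5377,0.5895,-0.3088,0.122,-0.001,0,-0.5377,0.5895,-0.3088,0.122,-0.001,0,-0.5377,0.5895,-0.3088,0.122,-0.001,0,-0.5377], grip=1)

```text
t: 1.3
tool_pos: [0.4769, -0.3018, 0.2311]
tool_rot: [2.614, 1.739, 0.0]
contact_force: [-0.7, -0.1, -0.6]
opening: 0.0853
grip_force: 0.0
```

```bash
python3 - <<'E'
from h import *
o=ctrl.get_obs();im,d=ctrl.get_image("wrist");cv2.imwrite("pics/w1.png",im)
W=cloud("wrist",d,o);z=W[...,2]
near=np.hypot(W[...,0]-.477,W[...,1]+.3)<.07
p=W[near&(z>.067)&(z<.085)];print(o["tool_pos"],'post',len(p),p.min(0),p.max(0),cv2.minAreaRect(p[:,:2].astype(np.float32)))
a=W[near&(z>.006)&(z<.018)];c,s,t=cv2.minAreaRect(a[:,:2].astype(np.float32));print('arms',len(a),np.median(a[:,2]),c,s,t)
for cc in (np.array(c),p[:,:2].mean(0)):
  q=a[:,:2];print(ang(q[np.hypot(*(q-cc).T)>.025],cc))
print(delta((.4775,-.300,.096),67.4))
E
```

```text
[ 0.47689667 -0.30184205  0.23107609] post 966 [ 0.46140944 -0.31393254  0.06702084] [ 0.49087139 -0.28463309  0.07805142] ((0.4764139950275421, -0.2993578314781189), (0.02367321401834488, 0.023500563576817513), 66.836181640625)
arms 3437 0.012207461742250708 (0.47625359892845154, -0.2996613085269928) (0.08757738769054413, 0.08867061138153076) 22.54530906677246
-22.627563033232892
-22.655958546198605
[0.0035, -0.0007, 0.2252, 0.0012, 0.0007, -0.0014]
```

View pics/w1.png

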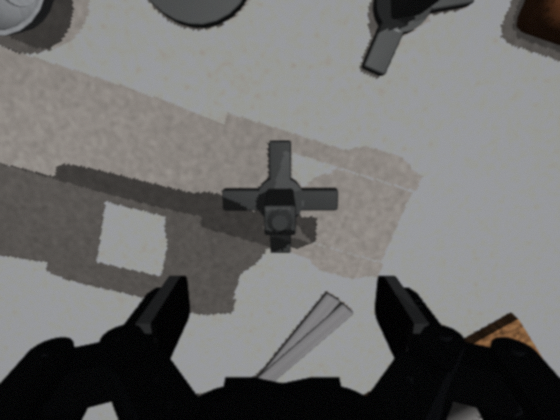

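The wrist view shows the cross at about (280,205), with its arms along the image axes and clear space around it. Next I descend and grip.

Call:
apply_moves(rows=[0.0032,-0.0022,0.08,0,0,0,0.0032,-0.0022,0.14,0,0,0,0.0032,-0.0022,0.18,0,0,0,0.0032,-0.0022,0.205,0,0,0,0.0032,-0.0022,0.222,0,0,0,0.0032,-0.0022,0.222,0,0,0,0.0032,-0.0022,0.222,0,0,0])

```text
t: 2.05
tool_pos: [0.4779, -0.2992, 0.0988]
tool_rot: [2.611, 1.741, 0.001]
contact_force: [-0.1, -0.1, -0.1]
opening: 0.0854
grip_force: 0.0
```

Call:
apply_moves(rows=[0,0,0,0,0,0,0,0,0,0,0,0,0,0,0,0,0,0,0,0,0,0,0,0,0,0,0,0,0,0,0,0,0,0,0,0,0,0,0,0,0,0,0,0,0,0,0,0,0,0,0,0,0,0,0,0,0,0,0,0], grip=0, grip_force=60)

```text
t: 3.05
tool_pos: [0.4777, -0.2986, 0.098]
tool_rot: [2.612, 1.742, 0.001]
contact_force: [0.7, -1.0, 4.9]
opening: 0.0232
grip_force: 60.1
```

Call:
apply_moves(rows=[0,0,-0.06,0,0,0,0,0,-0.14,0,0,0,0,0,-0.22,0,0,0,0,0,-0.3,0,0,0,0,0,-0.35,0,0,0,0,0,-0.35,0,0,0,0,0,-0.35,0,0,0])

```text
t: 3.75
tool_pos: [0.4767, -0.2979, 0.3064]
tool_rot: [2.613, 1.743, -0.0]
contact_force: [-0.4, 0.0, -3.1]
opening: 0.0237
grip_force: 59.6
```

```bash
python3 - <<'E'
from h import *
o=ctrl.get_obs();print(o["tool_pos"],o["opening"],o["contact_force"])
# stand-off so the tool is 60 mm behind plate along tool -x? first above the plate
print(delta((.598,.220,.31),69.85))
E
```

```text
[ 0.47671218 -0.29788117  0.3064487 ] 0.023746104788376295 [-0.35618031  0.02805786 -3.14155125]
[0.8745, -0.145, -0.0062, 0.0001, 0.0002, -0.0272]
```

Call:
apply_moves(rows=[0.07,-0.015,0,0,0,0,0.15,-0.03,0,0,0,-0.0272,0.23,-0.05,0,0,0,-0.0272,0.31,-0.07,0,0,0,-0.0272,0.39,-0.09,0,0,0,-0.0272,0.47,-0.11,0,0,0,-0.0272,0.55,-0.13,0,0,0,-0.0272,0.62,-0.14,0,0,0,-0.0272,0.67,-0.145,0,0,0,-0.0272,0.69,-0.145,0,0,0,-0.0272,0.69,-0.145,0,0,0,-0.0272,0.69,-0.145,0,0,0,-0.0272,0.69,-0.145,0,0,0,-0.0272,0.69,-0.145,0,0,0,-0.0272])

```text
t: 5.15
tool_pos: [0.5557, 0.1162, 0.307]
tool_rot: [2.576, 1.795, -0.0]
contact_force: [-0.3, -0.2, -1.7]
opening: 0.0232
grip_force: 59.6
```

```bash
python3 - <<'E'
from h import *
o=ctrl.get_obs();im,d=ctrl.get_image("wrist");cv2.imwrite("pics/w2.png",im)
W=cloud("wrist",d,o);z=W[...,2]
near=np.hypot(W[...,0]-.598,W[...,1]-.22)<.06
b=W[near&(z>.103)&(z<.110)][:,:2].astype(np.float32);print(o["tool_pos"],'plate',len(b),np.median(W[near&(z>.103)&(z<.110)][:,2]),cv2.minEnclosingCircle(b))
m=(near&(z>.113)&(z<.14)).astype(np.uint8);n,l,st,ce=cv2.connectedComponentsWithStats(m)
C=[]
for i in range(1,n):
  if st[i,4]>15:
    q=W[l==i]; C.append(((q.max(0)+q.min(0))/2)[:2]);print('tooth',st[i,4],C[-1],q.max(0)[2])
C=np.array(C);print(C.mean(0),ang(C,C.mean(0)))
# held holder: arms in tool frame
T=(W-o["tool_pos"])@Rn.from_rotvec(o["tool_rot"]).as_matrix()
k=(T[...,2]>.08)&(T[...,2]<.093)&(np.hypot(T[...,0],T[...,1])<.065);q=T[k];print('holder',len(q),q.min(0),q.max(0),np.median(q[:,2]), ang(q[np.hypot(q[:,0],q[:,1])>.03][:,:2],np.zeros(2)))
print(delta((.598,.220,.31),69.85))
E
```

```text
[0.55570988 0.11623535 0.30698456] plate 12317 0.10729843297088901 ((0.5981131196022034, 0.22185592353343964), 0.050078924745321274)
tooth 445 [0.58287822 0.25426363] 0.1313028296343021
tooth 442 [0.63047503 0.23675738] 0.13097329349657108
tooth 354 [0.56539335 0.20648362] 0.13103756435837932
tooth 354 [0.61288375 0.18902297] 0.13064658254929715
[0.59790759 0.2216319 ] 24.82239858376748
holder 8214 [-0.0115435  -0.05433874  0.08001656] [0.05261829 0.0538133  0.09299565] 0.08581738184925855 -0.010450018515222223
[0.1864, 0.0063, -0.0048, 0.0009, 0.0005, -0.0011]
```

View pics/w2.png

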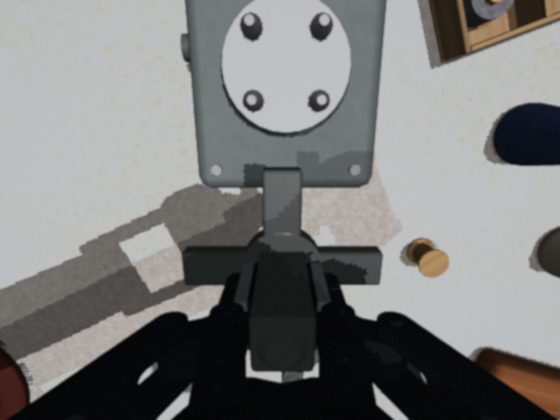

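The wrist view shows the plate at about (287,62), its four teeth square with the held cross, and the gap in line with the forward arm. The turn is within 0.1°. Next I move over the plate.

Call:
apply_moves(rows=[0.05,0.0056,0,0,0,0,0.11,0.0056,0,0,0,0,0.16,0.0056,0,0,0,0,0.185,0.0056,0,0,0,0,0.1917,0.0056,0,0,0,0,0.1917,0.0056,0.05,0,0,0,0.1917,0.0056,0.1,0,0,0,0.1917,0.0056,0.11,0,0,0,0.1917,0.0056,0.11,0,0,0,0.1917,0.0056,0.11,0,0,0])

```text
t: 6.2
tool_pos: [0.5994, 0.2238, 0.2429]
tool_rot: [2.574, 1.796, 0.004]
contact_force: [0.1, 0.2, -1.2]
opening: 0.0232
grip_force: 59.6
```

```bash
python3 - <<'E'
from h import *
o=ctrl.get_obs();print(o["tool_pos"],o["contact_force"])
print(delta((.5985,.223,.2048),69.8))
im,d=ctrl.get_image("scene");cv2.imwrite("pics/s2.png",cv2.resize(im[120:300,320:500],None,fx=3,fy=3))
E
```

```text
[0.59936322 0.22380923 0.2428586 ] [ 0.11107274  0.22212692 -1.23161864]
[-0.0018, -0.0011, 0.0634, 0.0022, -0.0003, 0.0001]
```

View pics/s2.png

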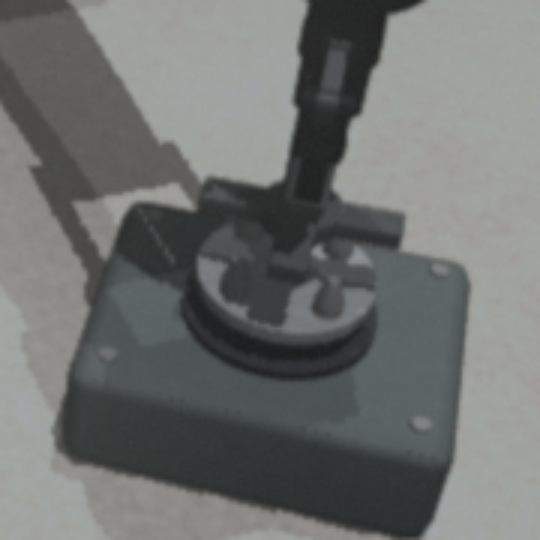

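The crop shows the cross centred over the plate, above the teeth. I lower it to just above the seat.

Call:
apply_moves(rows=[-0.0018,-0.0011,0.015,0.002,0,0,-0.0018,-0.0011,0.03,0.002,0,0,-0.0018,-0.0011,0.04,0.002,0,0,-0.0018,-0.0011,0.05,0.002,0,0,-0.0018,-0.0011,0.058,0.002,0,0,-0.0018,-0.0011,0.06,0.002,0,0,-0.0018,-0.0011,0.06,0.002,0,0,-0.0018,-0.0011,0.06,0.002,0,0])

```text
t: 7.05
tool_pos: [0.5978, 0.2235, 0.2052]
tool_rot: [-2.575, -1.798, 0.002]
contact_force: [0.1, 0.7, -1.4]
opening: 0.0234
grip_force: 59.6
```

Call:
apply_moves(rows=[0,0,0.003,0,0,0,0,0,0.006,0,0,0,0,0,0.009,0,0,0,0,0,0.012,0,0,0,0,0,0.012,0,0,0,0,0,0.012,0,0,0])

```text
t: 7.65
tool_pos: [0.5981, 0.2236, 0.199]
tool_rot: [-2.575, -1.798, 0.001]
contact_force: [-2.4, -0.4, 4.7]
opening: 0.0231
grip_force: 60.5
```

Call:
apply_moves(rows=[0,0,0.003,0,0,0,0,0,0.005,0,0,0,0,0,0.007,0,0,0,0,0,0.009,0,0,0,0,0,0.01,0,0,0,0,0,0.01,0,0,0])

```text
t: 8.25
tool_pos: [0.5981, 0.2236, 0.193]
tool_rot: [-2.575, -1.798, 0.001]
contact_force: [-2.4, -1.3, 5.4]
opening: 0.0232
grip_force: 60.8
```

Call:
apply_moves(rows=[0,0,0.001,0,0,0,0,0,0.002,0,0,0,0,0,0.003,0,0,0,0,0,0.003,0,0,0])

```text
t: 8.65
tool_pos: [0.5982, 0.2236, 0.193]
tool_rot: [-2.575, -1.798, 0.001]
contact_force: [-6.5, -2.2, 12.4]
opening: 0.0232
grip_force: 61.5
```

Call:
apply_moves(rows=[0,0,0.001,0,0,0,0,0,0.002,0,0,0,0,0,0.003,0,0,0,0,0,0.003,0,0,0])

```text
t: 9.05
tool_pos: [0.5983, 0.2236, 0.1929]
tool_rot: [-2.575, -1.799, 0.001]
contact_force: [-10.2, -2.4, 19.7]
opening: 0.0234
grip_force: 62.4
```

Call:
apply_moves(rows=[0,0,-0.002,0,0,0,0,0,-0.0045,0,0,0,0,0,-0.0045,0,0,0])

```text
t: 9.35
tool_pos: [0.5981, 0.2236, 0.1929]
tool_rot: [-2.575, -1.798, 0.0]
contact_force: [-4.3, 0.2, 8.8]
opening: 0.0236
grip_force: 61.0
```

Call:
apply_moves(rows=[0,0,0,0,0,0,0,0,0,0,0,0,0,0,0,0,0,0,0,0,0,0,0,0,0,0,0,0,0,0,0,0,0,0,0,0,0,0,0,0,0,0,0,0,0,0,0,0], grip=1)

```text
t: 10.15
tool_pos: [0.5977, 0.2235, 0.1909]
tool_rot: [-2.575, -1.798, 0.002]
contact_force: [0.3, -0.1, 0.6]
opening: 0.0854
grip_force: 0.0
```

Call:
apply_moves(rows=[0,0,-0.02,0,0,0,0,0,-0.05,0,0,0,0,0,-0.1,0,0,0,0,0,-0.15,0,0,0,-0.08,0,-0.18,0,0,0,-0.16,0,-0.18,0,0,0,-0.2,0,-0.18,0,0,0,-0.2,0,-0.18,0,0,0,-0.2,0,-0.18,0,0,0])

```text
t: 11.05
tool_pos: [0.5569, 0.1106, 0.3009]
tool_rot: [-2.577, -1.797, -0.002]
contact_force: [0.2, 0.4, -0.1]
opening: 0.0853
grip_force: 0.0
```

```bash
python3 - <<'E'
from h import *
o=ctrl.get_obs();im,d=ctrl.get_image("wrist");cv2.imwrite("pics/w3.png",im);print(o["t"],o["tool_pos"],o["opening"],o["contact_force"])
W=cloud("wrist",d,o);z=W[...,2]
r=np.hypot(W[...,0]-.598,W[...,1]-.2217)
w=im.min(2)>130
print('plate z',np.median(z[(r<.049)&(z>.088)&(z<.101)]),((r<.049)&(z>.088)&(z<.101)).sum())
A=W[(r<.06)&(r>.02)&(z>.102)&(z<.111)];print('arm top z',np.median(A[:,2]),len(A),cv2.minAreaRect(A[:,:2].astype(np.float32)))
rr=A-[.598,.2217,0];a=np.degrees(np.arctan2(rr[:,1],rr[:,0]))
for k in(-20,70,160,-110):
  s=abs((a-k+180)%360-180)<20;print(k,s.sum(),A[s,2].mean() if s.any() else 0)
p=W[(r<.03)&(z>.15)&(z<.18)];print('post',p[:,2].max(),np.median(p[:,2]),cv2.minAreaRect(p[:,:2].astype(np.float32)))
E
```

```text
11.05 [0.55690241 0.11061828 0.30094118] 0.08533377480620699 [ 0.17883492  0.3573245  -0.08601466]
plate z 0.09525543915172235 4563
arm top z 0.1071218166216268 5246 ((0.5976554751396179, 0.22190475463867188), (0.08831757307052612, 0.08765436708927155), 24.537662506103516)
-20 1286 0.10709522782025621
70 442 0.10705445797308892
160 1332 0.10707948467822742
-110 1109 0.10716069841573009
post 0.17305224179021117 0.1677733398682817 ((0.597506582736969, 0.2221580296754837), (0.024670200422406197, 0.02386028878390789), 69.11772918701172)
```

View pics/w3.png

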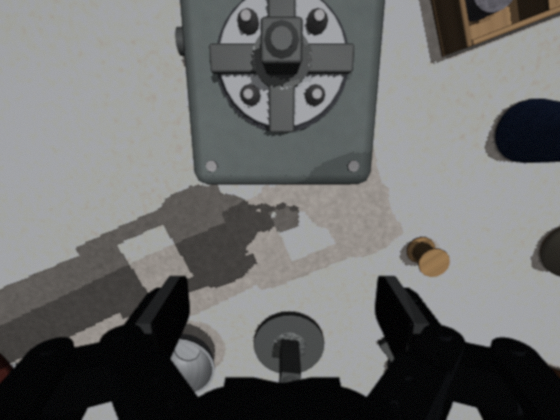

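The plate is at 0.0953 m, against 0.095 expected at the stop. All four arm tops are level at 0.107, and the holder sits centred between the teeth at about (282,55). The gripper is clear.

```bash
python3 -c "
from station import ctrl
print(ctrl.finish_job())"
```

```text
the job is handed in; nothing more can be done
None
```

The four-armed holder lies fully home between the teeth, with the drive plate pushed down to its stop; I let go, moved the gripper clear and handed the job in at about 11 s.

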